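# Set out the sample gluing station round the oak blank

### The job

Set out the gluing station round the flat oak blank: lay the grey metal sample block flat on the middle of the blank and stand the red-capped vial upright on the middle of that block; stand the white glue bottle midway between the blank and the jar of rivets, and the yellow oil bottle midway between the blank and the open tin. Stand the blue-capped vial straight behind the blank (on its far side from the robot, centred), with about 25 mm clear between them. Leave the blank, the jar and the tin where they are, and leave everything standing upright.

Things in the scene. Friction and masses are not known exactly. Their poses are not given: they have to be found in the camera images.
- oak_blank: the square-looking flat oak blank, 78 (its x) x 70 (its y) x 16 mm, loose, lying on the bench in the middle of the layout. Its x axis points away from the robot within 0.2 rad, its y axis to the robot's left. Origin: centre of its underside, z up. Loose; to be left where it is.
- rivet_jar: clear screw-lid jar with brass rivets in it and a black lid, 60 mm diameter, 70 mm high. It stands about 206 mm (200 to 212) from the oak blank, centre to centre, to the left or right of it along the blank's y axis (within 10 mm); the tin is on the other side. Origin: centre of its underside, z up. Loose; to be left where it is.
- tin: open plain grey metal tin, 68 mm diameter, 56 mm high, about 206 mm (200 to 212) from the oak blank on the other side of the blank from the jar, along the blank's y axis (within 10 mm). Origin: centre of its underside, z up. Loose; to be left where it is.
- glue: white glue bottle with a blue band and an orange nozzle, 47 mm diameter, 137 mm high with the nozzle; the body up to 104 mm is firm to grip (it is rounded in toward the nozzle near the top), 0.12 to 0.2 kg. Starts upright in the near row. Origin: centre of its underside, z up.
- oil: small yellow oil bottle with a red nozzle, 36 mm diameter, 107 mm high with the nozzle; the body up to about 80 mm is firm to grip, 0.07 to 0.12 kg. Starts upright in the near row. Origin: centre of its underside, z up.
- metal_block: whitish light-grey metal sample block with a small drilled hole in its top, 30 (its x) x 48 (its y) x 18 mm, 0.06 to 0.09 kg, lying flat in the near row; at the start its long y axis points roughly towards or away from the robot (within 0.5 rad). Origin: centre of its underside, z up.
- red_vial: white plastic vial with a red cap, 22 mm diameter, 54 mm high (only the white part up to 41 mm is firm to grip), about 0.02 kg. Starts upright in the near row. Origin: centre of its underside, z up.
- blue_vial: white plastic vial with a blue cap, 22 mm diameter, 54 mm high (only the white part up to 41 mm is firm to grip), about 0.02 kg. Starts upright in the near row. Origin: centre of its underside, z up.
Not all that is in view belongs to the job. Leave any brown look-alike of the rivet_jar alone.

How it is judged:
By the outcome, as a careful person would: the job done as asked, in the order asked, and still so for the second after the job is handed in, with the robot touching nothing.
It also fails if it takes over 128 s, if anything falls off the work surface, if the arm or the gripper's body presses on something with over 40 N, if the wrist force passes 120 N, or if a joint passes its speed limit or range.

### The arm

A 6-joint arm with a two-finger parallel gripper is mounted at the origin on a cart in front of the work surface, level with it; the furniture and walls round the work are solid. World frame = base frame: x ahead of the robot, y to its left, z up, the work surface at z = 0. Lengths are in mm, angles in rad, forces in N, time in s.
With the tool pointing down it reaches from about 350 to 875 mm from the base axis. Payload 4.2 kg.
Tool frame: the origin (TCP) lies at the very end of the fingers, on their centre line; the grasp point (between the pads) lies arm.hold_point_z behind it (arm.hold_point_z is the distance from the TCP to the grasp point, in mm); z points along the fingers, y is the direction in which the jaws open and shut (so a half turn about z gives the same grasp; the last joint's range is limited). The gripper opens to 85 mm and grips with 20 to 120 N. Pads are 22 mm wide; open, the fingers measure 114 mm over their backs; the gripper's body (76 mm by 85 mm) begins 54 mm behind the grasp point. The pads swing forward as they close: fully open they stand 13 mm farther back than shut.
Start: joints at [1.392, 0.385, 0.008, 0, -1.194, -0.259], TCP at [264.934, 566.047, 231.312] pointing down, gripper open.
Joint ranges: [-3.14, 3.14], [-1.21, 2.06], [-1.07, 1.41], [-3.16, 2.05], [-2.99, -0.16], [-3.1, 3.1]. Speed limits (rad/s): [2.79, 2.79, 3.14, 3.14, 3.14, 3.14].

### API

Orientations are given as a unit quaternion [x, y, z, w].
In Python, from bench import arm gives the robot as it stands.
- The arm moves only by the tool step_arm, never from a script. Its argument "series" is a list of rows, each a list of 6 numbers: the shift along the world's x, y, z scaled (see below), then the turn, a rotation vector about the world's x, y, z scaled (see below). A call has 1 to 12 rows; each row is the pose to reach, as a shift and turn from the pose commanded when the call began; what a row does not reach only later rows make up. The controller multiplies each number of a shift by 400 mm and each number of a turn by pi/2 rad. A row lasts 1/12 s, in which the tool goes at most 41.7 mm and 7.16 degrees, less where a joint would pass 70% of its speed; a pose out of reach is approached as far as the arm can. A call with a number of a shift or a turn outside -1 to 1 is refused whole. A call with a gripper value outside its range is refused whole. "jaw" is the opening, from -1 (shut) to 1 (fully open), set as the call begins (left out, the last holds). The fingers move at their own pace and stop on an object; the grip force is fixed at half the most. Time passes only in rows, so rows that repeat a pose let the fingers close. It gives the time, the measured TCP pose, the force and the opening at its end, in the units of the state.
- arm.read_state(): the state, without advancing time (a new reading comes with each control period).
- arm.get_image(name): name is "side" or "top" or "wrist"; returns a dict with "image" (384x512x3 uint8, red, green, blue), "camera_matrix" (3x3 intrinsics, pixels), "world_from_camera" (4x4, takes a point from camera to world coordinates). Camera axes: x right, y up, looking along -z (the intrinsics and any distortion apply to the point x, -y, -z); pixel columns grow to the right and rows downward; lengths in mm; the calibration is good to about 2 mm. A picture is of the moment at which its call begins. There is no depth.
- arm.job_done(): hands the job in, once; it reports no verdict.
The state is a dict: "clock": time; "joints": joint angles; "joint_vel": joint speeds; "joint_efforts": joint torques, N m; "position": TCP position; "ee_rot": TCP orientation; "contact_force": force on the tool from outside, world axes, zero at the start; "wrist_torque": the same for the moment, N m; "gripper_width": finger opening in mm.
Only numpy, scipy, OpenCV 4.12 (cv2) and the standard library are available. Lean on these libraries where they do the work, as an engineer would, in place of code of your own. Each camera call takes 0.05 s, during which the arm holds its last target.

## Working session

There is one attempt and no reset: what is moved stays moved. The work goes in short steps, Python scripts to look and compute and a tool call to move; the robot and the scene stay as the last step left them, time stands still between calls to the robot, and variables do not carry over. Pictures are saved under pics/ and viewed, and the job is handed in when it is done.

Besides the shell and the picture viewer there is one more tool, called after "Call:" in YAML: its name, and indented under it one key for each argument. step_arm: Moves the arm, as the interface text tells. Shifts and turns lie within -1 to 1; 1 stands for 400 mm of shift or pi/2 rad of turn. Its arguments: {"type":"object","properties":{"series":{"type":"array","items":{"type":"array","items":{"type":"number","minimum":-1,"maximum":1}}},"jaw":{"type":"number"}},"required":["series"]}

```bash
ls; mkdir -p pics; python3 - <<'E'
from bench import arm
import cv2, numpy as np, pickle
s=arm.read_state(); print(s); print(arm.hold_point_z)
for n in ("top","side","wrist"):
    d=arm.get_image(n); pickle.dump(d,open(f"pics/{n}0.pkl","wb"))
    cv2.imwrite(f"pics/{n}0.png",d["image"][:,:,::-1]); print(n,d["camera_matrix"],d["world_from_camera"].round(3), [k for k in d])
E
```

```text
pics
{'clock': 0.0, 'joints': array([ 1.39160724e+00,  3.85541447e-01,  6.60771981e-03, -5.32908980e-04,
       -1.19401895e+00, -2.58590302e-01]), 'joint_vel': array([-0.00066855,  0.00201682,  0.00013697,  0.00180758,  0.00076033,
       -0.00051555]), 'joint_efforts': array([-1.38379901e-04, -3.92288625e+01,  1.88403815e+01,  4.18594211e+00,
       -4.65943012e-03, -6.62895872e-07]), 'position': array([264.68409978, 565.52041657, 230.21860442]), 'ee_rot': array([ 9.76117202e-01, -2.17241765e-01, -2.04670177e-04,  1.08715371e-03]), 'contact_force': array([-0.38672121, -0.69839978, -0.7182847 ]), 'wrist_torque': array([-0.02994605,  0.02705502, -0.01433326]), 'gripper_width': 84.99322176273732}
18.700000000000003
top [[351.41105141   0.         252.49701019]
 [  0.         351.41105141 193.06854604]
 [  0.           0.           1.        ]] [[ 1.70000e-02  9.75000e-01 -2.23000e-01  2.91412e+02]
 [-1.00000e+00  1.70000e-02 -2.00000e-03  6.26610e+01]
 [ 2.00000e-03  2.23000e-01  9.75000e-01  9.80501e+02]
 [ 0.00000e+00  0.00000e+00  0.00000e+00  1.00000e+00]] ['image', 'camera_matrix', 'world_from_camera']
side [[379.28878534   0.         249.79722807]
 [  0.         379.28878534 191.42157518]
 [  0.           0.           1.        ]] [[ 4.90000e-02  6.79000e-01 -7.33000e-01 -2.82474e+02]
 [-9.99000e-01  1.90000e-02 -4.90000e-02 -1.99800e+00]
 [-1.90000e-02  7.34000e-01  6.79000e-01  7.85217e+02]
 [ 0.00000e+00  0.00000e+00  0.00000e+00  1.00000e+00]] ['image', 'camera_matrix', 'world_from_camera']
wrist [[313.30617235   0.         255.6128057 ]
 [  0.         313.30617235 187.44483196]
 [  0.           0.           1.        ]] [[-4.24000e-01  8.58000e-01  2.89000e-01  3.39121e+02]
 [-9.05000e-01 -4.03000e-01 -1.34000e-01  5.32048e+02]
 [ 1.00000e-03 -3.18000e-01  9.48000e-01  3.72958e+02]
 [ 0.00000e+00  0.00000e+00  0.00000e+00  1.00000e+00]] ['image', 'camera_matrix', 'world_from_camera']
```

View pics/top0.png

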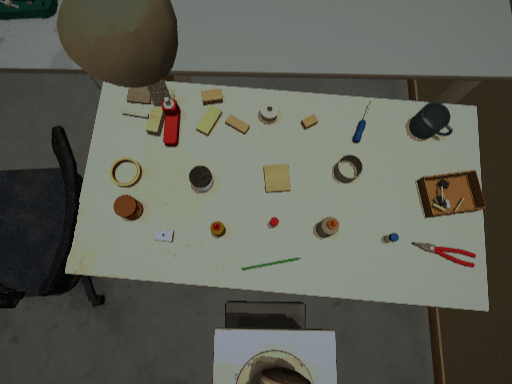

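View pics/side0.png

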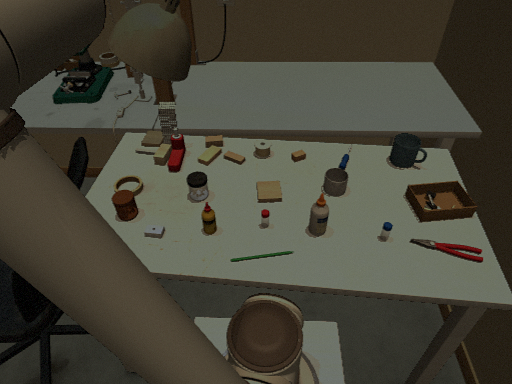

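View pics/wrist0.png

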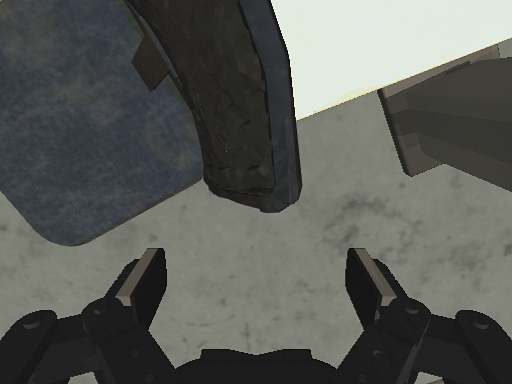

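Top view: the blank is at (277,179) and the tin at (348,169). The jar with the black lid is at (201,179), and its brown look-alike at (127,207) is to be left alone. In the near row are the block (164,236), oil (217,229), red vial (274,222), glue (327,227) and blue vial (392,238). Next I'll enlarge the image to measure these.

```bash
cat > h.py <<'E'
import numpy as np, cv2, pickle
def load(n): return pickle.load(open(f"pics/{n}.pkl","rb"))
def p2w(d,uv,z):
    K=d["camera_matrix"];T=d["world_from_camera"]
    uv=np.atleast_2d(np.array(uv,float)); r=np.c_[(uv[:,0]-K[0,2])/K[0,0],-(uv[:,1]-K[1,2])/K[1,1],-np.ones(len(uv))]
    w=r@T[:3,:3].T; o=T[:3,3]; t=(z-o[2])/w[:,2]; return o+w*t[:,None]
def w2p(d,P):
    K=d["camera_matrix"];T=d["world_from_camera"]
    c=(np.atleast_2d(P)-T[:3,3])@T[:3,:3]
    return np.c_[K[0,0]*c[:,0]/-c[:,2]+K[0,2], K[1,1]*-c[:,1]/-c[:,2]+K[1,2]]
def crop(d,u0,v0,u1,v1,s,name):
    im=d["image"][v0:v1,u0:u1,::-1]; im=cv2.resize(im,None,fx=s,fy=s,interpolation=cv2.INTER_CUBIC)
    for u in range((u0//10+1)*10,u1,10): cv2.putText(im,str(u),((u-u0)*s,8),0,.3,(0,0,255)); cv2.line(im,((u-u0)*s,10),((u-u0)*s,14),(0,0,255))
    for v in range((v0//10+1)*10,v1,10): cv2.putText(im,str(v),(0,(v-v0)*s),0,.3,(0,0,255)); 
    cv2.imwrite(f"pics/{name}.png",im)
E
python3 - <<'E'
from h import *
d=load("top0")
crop(d,150,150,370,250,3,"c1"); 
crop(load("side0"),90,150,410,250,2,"c2")
crop(d,150,210,250,250,7,"c3"); crop(d,180,150,300,205,6,"c4"); crop(d,255,150,375,245,6,"c5");crop(d,360,215,420,250,8,"c6")
E
```

```text
(no output)
```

View pics/c3.png

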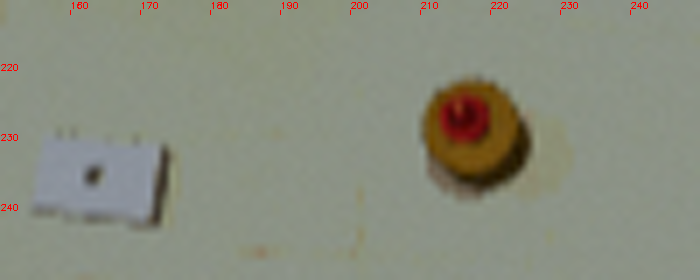

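View pics/c4.png

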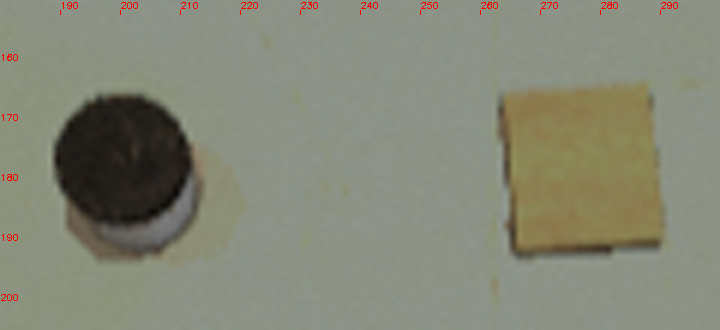

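View pics/c5.png

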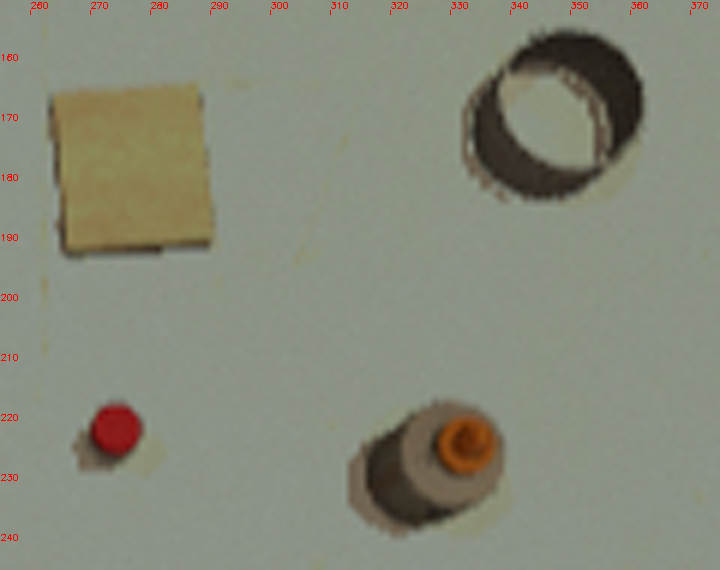

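View pics/c2.png

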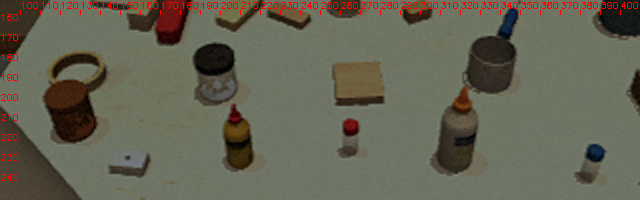

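View pics/c6.png

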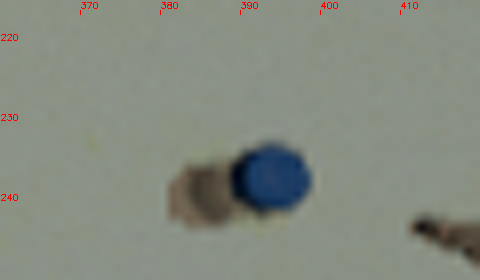

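```bash
python3 - <<'E'
from h import *
t=load("top0"); s=load("side0")
def c(o,sc,p): return [(o[0]+(x+.5)/sc-.5,o[1]+(y+.5)/sc-.5) for x,y in p]
B=p2w(t,c((150,210),7,[(45,133),(165,143),(155,222),(33,207)]),18); print("block",B.round(1),B.mean(0).round(1),[np.linalg.norm(B[i]-B[i-1]).round(1) for i in range(4)])
O=p2w(t,c((255,150),6,[(52,96),(198,85),(212,241),(66,250)]),16); print("blank",O.round(1),O.mean(0).round(1),[np.linalg.norm(O[i]-O[i-1]).round(1) for i in range(4)])
e=O[0]-O[3]+O[1]-O[2]; print("yaw x",np.arctan2(e[1],e[0])); e=O[0]-O[1]+O[3]-O[2]; print("yaw y",np.arctan2(-e[0],e[1]))
print("jar",p2w(t,c((180,150),6,[(123,159)]),70))
print("tin rim", p2w(t,c((255,150),6,[(558,115)]),56), )
print("red",p2w(t,c((255,150),6,[(116,429)]),54))
print("glue body top?",p2w(t,c((255,150),6,[(452,455)]),100), "nozzle",p2w(t,c((255,150),6,[(470,440)]),137))
print("oil",p2w(t,c((150,210),7,[(473,128)]),78),"nozzle",p2w(t,c((150,210),7,[(465,113)]),107))
print("blue",p2w(t,c((360,215),8,[(273,176)]),54))
E
```

```text
block [[406.6 327.7  18. ]
 [403.5 280.4  18. ]
 [372.7 282.2  18. ]
 [377.7 330.1  18. ]] [390.1 305.1  18. ] [np.float64(29.0), np.float64(47.4), np.float64(30.9), np.float64(48.1)]
blank [[593.   35.2  16. ]
 [599.8 -34.6  16. ]
 [523.1 -40.8  16. ]
 [517.6  27.8  16. ]] [558.4  -3.1  16. ] [np.float64(75.8), np.float64(70.1), np.float64(76.9), np.float64(68.8)]
yaw x 0.08883643005633357
yaw y 0.08851162222005944
jar [[543.67103468 206.08901647  70.        ]]
tin rim [[ 575.53042364 -195.12033811   56.        ]]
red [[427.66869193   6.33480759  54.        ]]
glue body top? [[ 412.35957395 -131.92540867  100.        ]] nozzle [[ 413.47601336 -131.19351168  137.        ]]
oil [[404.02105536 153.95433704  78.        ]] nozzle [[405.71575586 154.08455555 107.        ]]
blue [[ 392.09854679 -309.04232798   54.        ]]
```

```bash
cat > ov.py <<'E'
from h import *
a=np.linspace(0,2*np.pi,60)
def ov(d,items,u0,v0,u1,v1,s,name):
    im=cv2.resize(d["image"][v0:v1,u0:u1,::-1],None,fx=s,fy=s,interpolation=cv2.INTER_CUBIC)
    im=cv2.convertScaleAbs(im,alpha=1.5)
    for x,y,r,z,col in items:
        p=w2p(d,np.c_[x+r*np.cos(a),y+r*np.sin(a),0*a+z]); p=((p-[u0,v0]+.5)*s-.5).round().astype(int)
        cv2.polylines(im,[p],True,col,1)
    cv2.imwrite(f"pics/{name}.png",im)
E
python3 - <<'E'
from ov import *
G=(0,255,0);R=(0,0,255)
x,y=576.5,-201
it=[(x,y,34,56,G),(x,y,34,0,R),(543.7,206,30,70,G),(543.7,206,30,0,R)]
ov(load("top0"),it,325,145,375,195,10,"o1")
ov(load("side0"),it,305,150,365,210,9,"o2")
ov(load("side0"),it,170,155,230,215,9,"o3")
E
python3 -c "
import cv2,numpy as np
a=[cv2.resize(cv2.imread(f'pics/o{i}.png'),(400,400)) for i in (1,2)]
cv2.imwrite('pics/o12.png',np.hstack(a))"
```

```text
(no output)
```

View pics/o12.png

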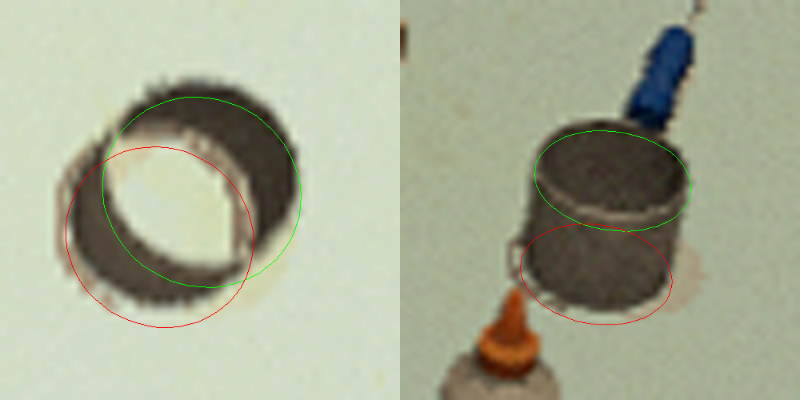

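View pics/o3.png

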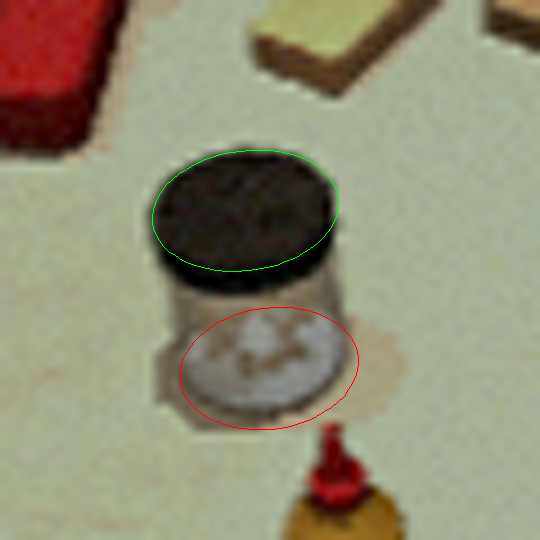

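Call:
step_arm:
  series:
    - [0.1, -0.2, -0.02, 0, 0, -0.08]
    - [0.2, -0.4, -0.06, 0, 0, -0.16]
    - [0.313, -0.653, -0.203, 0, 0, -0.3]
    - [0.313, -0.653, -0.203, 0, 0, -0.775]
    - [0.313, -0.653, -0.203, 0, 0, -0.775]
    - [0.313, -0.653, -0.203, 0, 0, -0.775]
    - [0.313, -0.653, -0.203, 0, 0, -0.775]
    - [0.313, -0.653, -0.203, 0, 0, -0.775]
    - [0.313, -0.653, -0.203, 0, 0, -0.775]
    - [0.313, -0.653, -0.203, 0, 0, -0.775]
    - [0.313, -0.653, -0.203, 0, 0, -0.775]
    - [0.313, -0.653, -0.203, 0, 0, -0.775]
  jaw: 1

```text
clock: 1.15
position: [390.1, 304.7, 150.0]
ee_rot: [-0.677, 0.736, -0.0, -0.0]
contact_force: [0.6, -0.6, 0.1]
gripper_width: 85.5
```

```bash
cat > g.py <<'E'
from ov import *
from bench import arm
def st():
    s=arm.read_state(); q=s["ee_rot"]
    from scipy.spatial.transform import Rotation as R
    m=R.from_quat(q).as_matrix(); print("t",round(s["clock"],2),"tcp",s["position"].round(1),"psi",np.arctan2(m[1,1],m[0,1]).round(4),"zax",m[:,2].round(4),"F",s["contact_force"].round(1),"w",round(s["gripper_width"],1))
    return s
def snap(n,name):
    d=arm.get_image(n); pickle.dump(d,open(f"pics/{name}.pkl","wb")); cv2.imwrite(f"pics/{name}.png",d["image"][:,:,::-1]); return d
E
python3 - <<'E'
from g import *
st(); snap("wrist","w1")
E
```

```text
t 1.15 tcp [390.1 304.7 150. ] psi 3.0595 zax [-2.e-04 -2.e-04 -1.e+00] F [ 0.6 -0.6  0.1] w 85.5
```

View pics/w1.png

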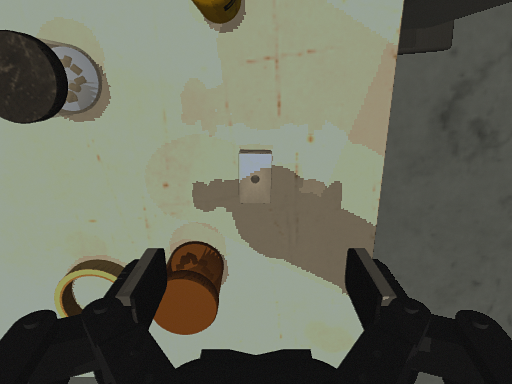

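```bash
python3 - <<'E'
from g import *
d=load("w1"); crop(d,220,130,290,220,6,"w1c")
print(p2w(d,[(255,178)],18), p2w(d,[(194,248)],0),p2w(d,[(187,305)],60))
g=cv2.cvtColor(d["image"],cv2.COLOR_RGB2HSV)
print("hole proj exp",w2p(d,[390,305,18]))
E
```

```text
[[390.99609124 306.90966333  18.        ]] [[461.96594238 383.83931569   0.        ]] [[460.48625848 407.7261725   60.        ]]
hole proj exp [[255.91295925 175.9193036 ]]
```

View pics/w1c.png

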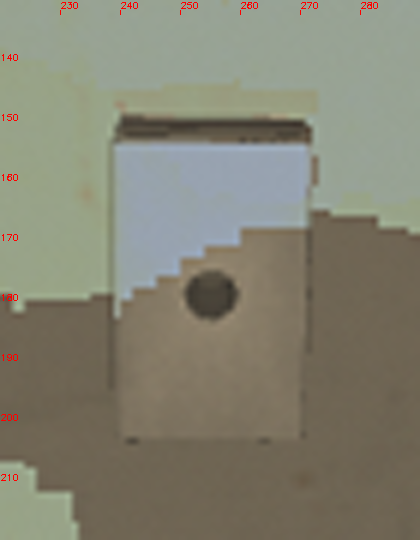

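```bash
python3 - <<'E'
from g import *
d=load("w1")
B=p2w(d,[(239,153.5),(271.4,153.5),(269.8,203.3),(239.5,203.3)],18); print(B.round(1),B.mean(0).round(1),[np.linalg.norm(B[i]-B[i-1]).round(1) for i in range(4)])
E
```

```text
[[403.3 283.   18. ]
 [374.5 285.4  18. ]
 [379.2 332.8  18. ]
 [407.6 330.5  18. ]] [391.2 307.9  18. ] [np.float64(47.7), np.float64(28.9), np.float64(47.7), np.float64(28.5)]
```

Call:
step_arm:
  series:
    - [0.0015, 0.004, -0.09, 0, 0, 0]
    - [0.0015, 0.004, -0.18, 0, 0, 0]
    - [0.0015, 0.004, -0.26, 0, 0, 0]
    - [0.0015, 0.004, -0.32, 0, 0, 0]
    - [0.0015, 0.004, -0.35, 0, 0, 0]
    - [0.0015, 0.004, -0.365, 0, 0, 0]
    - [0.0015, 0.004, -0.365, 0, 0, 0]
  jaw: 1

```text
clock: 1.78
position: [390.2, 306.1, 2.9]
ee_rot: [-0.677, 0.736, -0.0, -0.001]
contact_force: [-0.2, 0.5, 0.5]
gripper_width: 85.5
```

Call:
step_arm:
  series:
    - [0, 0, 0, 0, 0, 0]
    - [0, 0, 0, 0, 0, 0]
    - [0, 0, 0, 0, 0, 0]
    - [0, 0, 0, 0, 0, 0]
    - [0, 0, 0, 0, 0, 0]
    - [0, 0, 0, 0, 0, 0]
    - [0, 0, 0, 0, 0, 0]
    - [0, 0, 0, 0, 0, 0]
  jaw: -1

```text
clock: 2.45
position: [391.2, 307.1, 5.3]
ee_rot: [-0.677, 0.736, 0.0, 0.001]
contact_force: [-1.1, 0.5, 6.5]
gripper_width: 28.3
```

Call:
step_arm:
  series:
    - [0, 0, 0.03, 0, 0, 0]
    - [0, 0, 0.1, 0, 0, 0]
    - [0, 0, 0.2, 0, 0, 0]
    - [0, 0, 0.3, 0, 0, 0]
    - [0.02, -0.04, 0.365, 0, 0, 0.01]
    - [0.06, -0.11, 0.365, 0, 0, 0.03]
    - [0.105, -0.195, 0.365, 0, 0, 0.05]
    - [0.15, -0.28, 0.365, 0, 0, 0.07]
    - [0.195, -0.365, 0.365, 0, 0, 0.09]
    - [0.24, -0.45, 0.365, 0, 0, 0.11]
    - [0.285, -0.535, 0.365, 0, 0, 0.11]
    - [0.33, -0.62, 0.365, 0, 0, 0.11]

```text
clock: 3.45
position: [523.0, 56.6, 150.3]
ee_rot: [0.738, -0.675, -0.0, -0.0]
contact_force: [1.0, 0.4, -0.3]
gripper_width: 28.6
```

Call:
step_arm:
  series:
    - [0.04, -0.075, 0, 0, 0, 0]
    - [0.07, -0.13, 0, 0, 0, 0]
    - [0.082, -0.148, 0, 0, 0, 0]
    - [0.088, -0.154, 0, 0, 0, 0]
    - [0.088, -0.154, 0, 0, 0, 0]
    - [0.088, -0.154, 0, 0, 0, 0]

```text
clock: 3.95
position: [557.4, -2.4, 150.0]
ee_rot: [0.738, -0.675, -0.0, 0.0]
contact_force: [-0.1, -0.3, -0.2]
gripper_width: 28.5
```

```bash
python3 - <<'E'
from g import *
st(); snap("wrist","w2"); snap("top","t2")
E
```

```text
t 3.95 tcp [557.4  -2.4 150. ] psi -3.0525 zax [-6.e-04  2.e-04 -1.e+00] F [-0.1 -0.3 -0.2] w 28.5
```

View pics/w2.png

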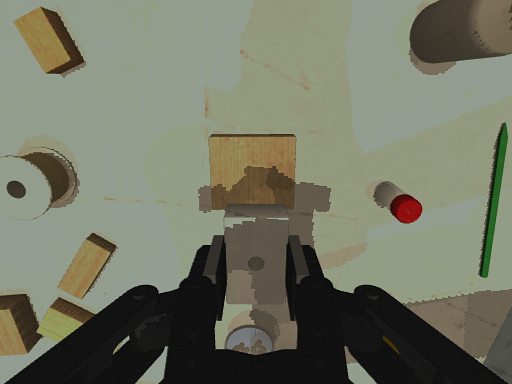

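```bash
python3 - <<'E'
from g import *
d=load("w2"); crop(d,195,120,315,290,4,"w2c")
for z in (162,164,166): print("hole",p2w(d,[(256.5,264)],z))
E
```

```text
hole [[557.09242016  -0.76787967 162.        ]]
hole [[557.21084798  -2.02847351 164.        ]]
hole [[557.32927579  -3.28906735 166.        ]]
```

View pics/w2c.png

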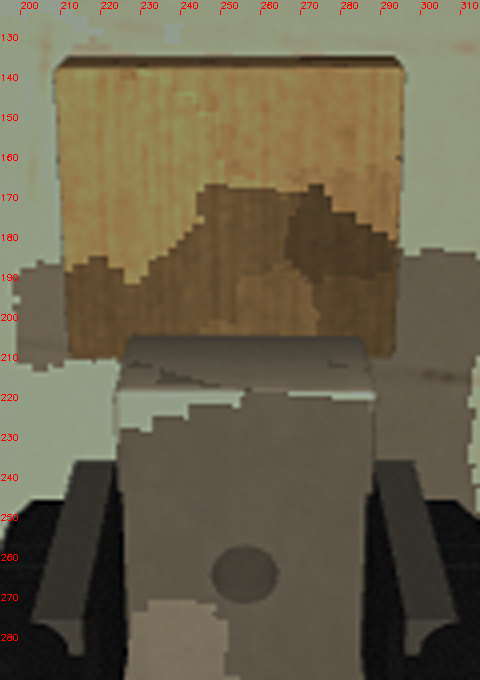

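```bash
python3 - <<'E'
from g import *
d=load("w2")
B=p2w(d,[(208.6,136.5),(295.8,136.5),(293.3,208.7),(211.8,209.3)],16); print(B.round(1),B.mean(0).round(1),[np.linalg.norm(B[i]-B[i-1]).round(1) for i in range(4)])
e=B[0]-B[1]+B[3]-B[2]; print("yaw",np.arctan2(e[1],e[0])); e=B[2]-B[1]+B[3]-B[0]; print(np.arctan2(-e[0],e[1]))
for z in (162,163,164,165,166):
  h=p2w(d,[(256.5,264)],z)[0]; f=p2w(d,[(223.8,219),(288.3,219)],z); print(z,h.round(1),f.round(1),np.linalg.norm(f[0]-f[1]).round(1), np.linalg.norm(f.mean(0)-h).round(1))
print(w2p(d,[[557.4,-2.4,150],[557.4,-2.4,164]]))
E
```

```text
[[602.2 -33.9  16. ]
 [525.5 -40.8  16. ]
 [518.9  27.8  16. ]
 [596.3  35.3  16. ]] [560.7  -2.9  16. ] [np.float64(69.5), np.float64(77.0), np.float64(68.9), np.float64(77.7)]
yaw 0.09270867861514007
0.08985044442266765
162 [557.1  -0.8 162. ] [[574.  -22.9 162. ]
 [544.8 -25.5 162. ]] 29.4 23.6
163 [557.2  -1.4 163. ] [[574.  -23.4 163. ]
 [544.9 -26.  163. ]] 29.1 23.4
164 [557.2  -2.  164. ] [[573.9 -23.8 164. ]
 [545.1 -26.4 164. ]] 28.9 23.2
165 [557.3  -2.7 165. ] [[573.8 -24.3 165. ]
 [545.2 -26.8 165. ]] 28.7 23.0
166 [557.3  -3.3 166. ] [[573.7 -24.8 166. ]
 [545.4 -27.3 166. ]] 28.5 22.8
[[256.127677   248.34439663]
 [256.17096359 263.28647177]]
```

Call:
step_arm:
  series:
    - [0.005, 0, -0.06, 0, 0, 0.002]
    - [0.005, 0, -0.14, 0, 0, 0.002]
    - [0.005, 0, -0.21, 0, 0, 0.002]
    - [0.005, 0, -0.27, 0, 0, 0.002]
    - [0.005, 0, -0.3, 0, 0, 0.002]
    - [0.005, 0, -0.315, 0, 0, 0.002]
    - [0.005, 0, -0.32, 0, 0, 0.002]
    - [0.005, 0, -0.322, 0, 0, 0.002]
    - [0.005, 0, -0.323, 0, 0, 0.002]
    - [0.005, 0, -0.323, 0, 0, 0.002]

```text
clock: 4.88
position: [560.7, -2.8, 22.0]
ee_rot: [0.739, -0.674, 0.001, -0.001]
contact_force: [0.4, -0.2, -0.8]
gripper_width: 28.0
```

Call:
step_arm:
  series:
    - [0, 0, -0.001, 0, 0, 0]
    - [0, 0, -0.002, 0, 0, 0]
    - [0, 0, -0.002, 0, 0, 0]

```text
clock: 5.13
position: [560.6, -3.0, 21.3]
ee_rot: [0.739, -0.674, 0.001, -0.001]
contact_force: [-1.7, 1.9, 6.1]
gripper_width: 28.2
```

```bash
python3 - <<'E'
from g import *
st(); d=snap("wrist","w3"); crop(d,180,100,330,290,3,"w3c"); d=snap("side","s3"); crop(d,220,130,320,220,6,"s3c")
E
```

```text
t 5.13 tcp [560.6  -3.   21.3] psi -3.0497 zax [ 1.7e-03  3.0e-04 -1.0e+00] F [-1.7  1.9  6.1] w 28.2
```

View pics/w3c.png

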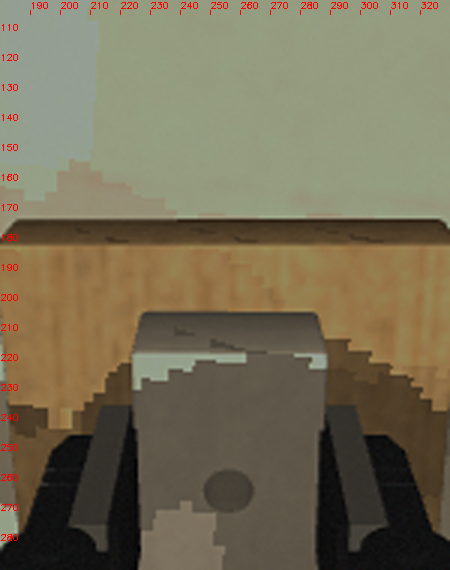

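View pics/s3c.png

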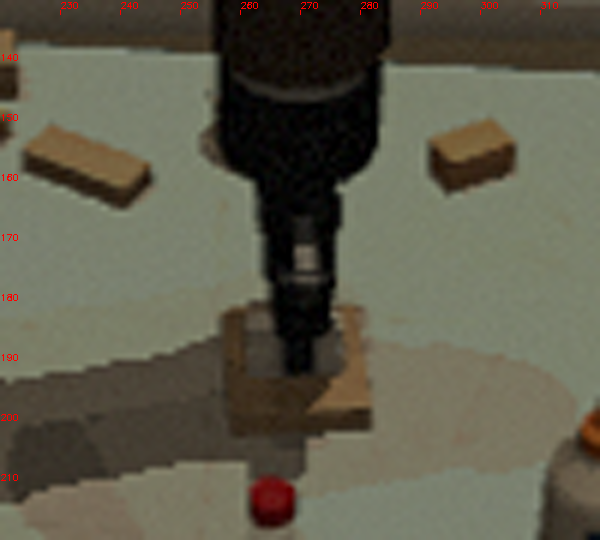

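Call:
step_arm:
  series:
    - [0, 0, 0, 0, 0, 0]
    - [0, 0, 0, 0, 0, 0]
    - [0, 0, 0, 0, 0, 0]
    - [0, 0, 0, 0, 0, 0]
    - [0, 0, 0.03, 0, 0, 0]
    - [0, 0, 0.1, 0, 0, 0]
    - [0, 0, 0.2, 0, 0, 0]
    - [0, 0, 0.3, 0, 0, 0]
    - [-0.05, 0.01, 0.32, 0, 0, 0]
    - [-0.15, 0.02, 0.32, 0, 0, 0]
    - [-0.2, 0.022, 0.32, 0, 0, 0]
    - [-0.2, 0.022, 0.32, 0, 0, 0]
  jaw: 0.3

```text
clock: 6.23
position: [475.5, 5.2, 148.2]
ee_rot: [0.739, -0.674, -0.001, 0.001]
contact_force: [-0.4, -0.6, -0.4]
gripper_width: 55.3
```

```bash
python3 - <<'E'
from g import *
print(p2w(load("w2"),[(406,209)],54))
st(); d=snap("wrist","w4")
E
```

```text
[[432.85975644   4.59796436  54.        ]]
t 6.23 tcp [475.5   5.2 148.2] psi -3.05 zax [-2.5e-03  5.0e-04 -1.0e+00] F [-0.4 -0.6 -0.4] w 55.3
```

View pics/w4.png

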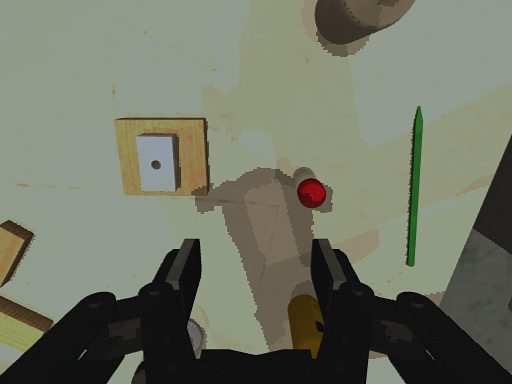

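```bash
python3 - <<'E'
from g import *
d=load("w4"); crop(d,105,105,225,205,6,"w4c"); crop(d,280,155,340,215,8,"w4r")
print("red",p2w(d,[(312,193)],54), "oil-ish")
E
```

```text
red [[430.1967764    4.49209039  54.        ]] oil-ish
```

View pics/w4c.png

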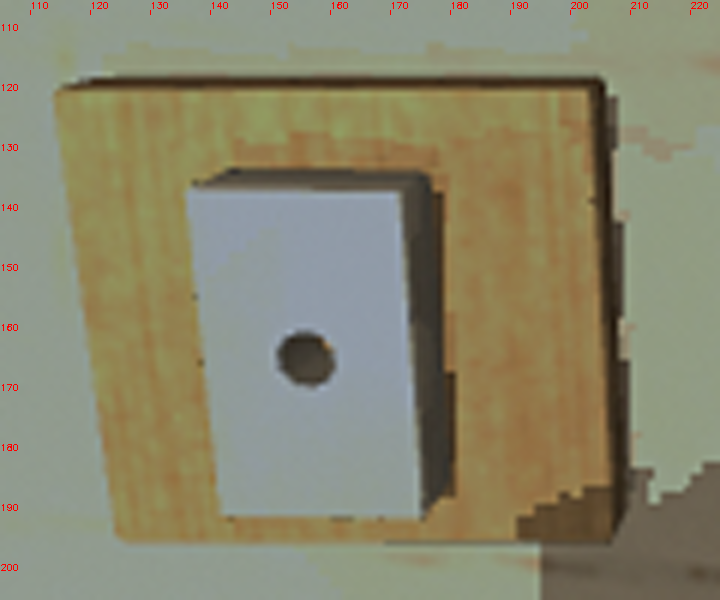

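View pics/w4r.png

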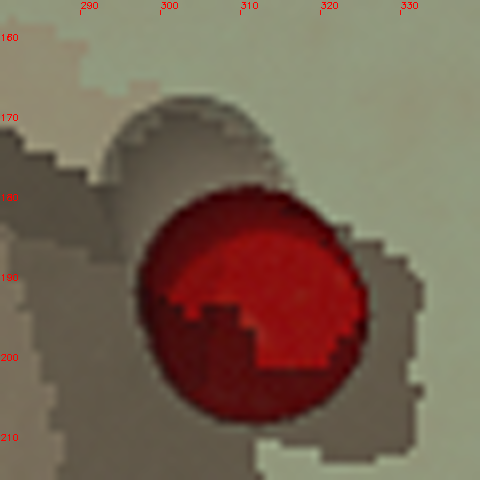

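```bash
python3 - <<'E'
from g import *
d=load("w4")
c=lambda o,s,p:[(o[0]+(x+.5)/s-.5,o[1]+(y+.5)/s-.5) for x,y in p]
B=p2w(d,c((105,105),6,[(55,90),(590,88),(612,542),(117,542)]),16); A=p2w(d,c((105,105),6,[(190,189),(402,189),(422,517),(218,517)]),34)
for X in (B,A): 
  e=X[3]-X[0]+X[2]-X[1]; print(X.round(1).tolist(),X.mean(0).round(1),[np.linalg.norm(X[i]-X[i-1]).round(1) for i in range(4)],np.arctan2(-e[0],e[1]))
print("hole",p2w(d,c((105,105),6,[(306,359)]),34))
print("cap top outline centre",p2w(d,c((280,155),8,[(256,308)]),54))
E
```

```text
[[601.8, -33.8, 16.0], [525.3, -41.0, 16.0], [519.3, 28.1, 16.0], [595.9, 35.0, 16.0]] [560.6  -2.9  16. ] [np.float64(69.1), np.float64(76.8), np.float64(69.4), np.float64(76.9)] 0.08631858400747874
[[576.4, -24.8, 34.0], [547.6, -27.4, 34.0], [544.5, 19.9, 34.0], [573.8, 22.6, 34.0]] [560.6  -2.4  34. ] [np.float64(47.4), np.float64(28.9), np.float64(47.4), np.float64(29.5)] 0.06062968712376028
hole [[560.90516694  -2.18176243  34.        ]]
cap top outline centre [[430.53867263   4.57655526  54.        ]]
```

Call:
step_arm:
  series:
    - [-0.06, -0.001, 0, 0, 0, 0]
    - [-0.124, -0.002, -0.02, 0, 0, 0]
    - [-0.124, -0.002, -0.08, 0, 0, 0]
    - [-0.124, -0.002, -0.15, 0, 0, 0]
    - [-0.124, -0.002, -0.22, 0, 0, 0]
    - [-0.124, -0.002, -0.29, 0, 0, 0]
    - [-0.124, -0.002, -0.33, 0, 0, 0]
    - [-0.124, -0.002, -0.35, 0, 0, 0]
    - [-0.124, -0.002, -0.3525, 0, 0, 0]
    - [-0.124, -0.002, -0.3525, 0, 0, 0]
  jaw: 0.3

```text
clock: 7.12
position: [431.1, 5.0, 7.0]
ee_rot: [0.739, -0.674, 0.0, 0.0]
contact_force: [-0.4, -0.7, -0.0]
gripper_width: 55.5
```

Call:
step_arm:
  series:
    - [0, 0, 0, 0, 0, 0]
    - [0, 0, 0, 0, 0, 0]
    - [0, 0, 0, 0, 0, 0]
    - [0, 0, 0, 0, 0, 0]
    - [0, 0, 0, 0, 0, 0]
    - [0, 0, 0, 0, 0, 0]
  jaw: -1

```text
clock: 7.62
position: [431.2, 5.1, 8.2]
ee_rot: [0.739, -0.674, 0.001, -0.001]
contact_force: [-1.3, 0.7, 6.8]
gripper_width: 19.2
```

```bash
python3 - <<'E'
from g import *
st(); d=snap("wrist","w5")
E
```

```text
t 7.62 tcp [431.2   5.1   8.2] psi -3.0495 zax [ 2.4e-03  7.0e-04 -1.0e+00] F [-1.3  0.7  6.8] w 19.2
```

View pics/w5.png

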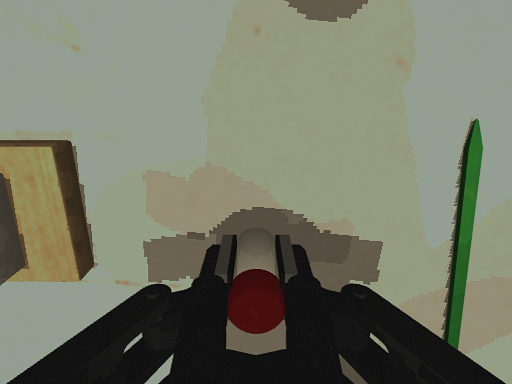

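Call:
step_arm:
  series:
    - [0, 0, 0.03, 0, 0, 0]
    - [0, 0, 0.1, 0, 0, 0]
    - [0, 0, 0.18, 0, 0, 0]
    - [0.04, -0.002, 0.25, 0, 0, 0]
    - [0.1, -0.006, 0.28, 0, 0, 0]
    - [0.17, -0.01, 0.28, 0, 0, 0]
    - [0.24, -0.015, 0.28, 0, 0, 0]
    - [0.29, -0.0185, 0.26, 0, 0, 0]
    - [0.315, -0.0185, 0.23, 0, 0, 0]
    - [0.325, -0.0185, 0.2, 0, 0, 0]
    - [0.325, -0.0185, 0.2, 0, 0, 0]
    - [0.325, -0.0185, 0.2, 0, 0, 0]

```text
clock: 8.67
position: [558.9, -2.8, 86.2]
ee_rot: [0.739, -0.674, -0.001, 0.001]
contact_force: [0.2, -0.7, -1.2]
gripper_width: 19.8
```

```bash
python3 - <<'E'
from g import *
st(); d=snap("wrist","w6")
E
```

```text
t 8.67 tcp [558.9  -2.8  86.2] psi -3.0502 zax [-3.e-03 -7.e-04 -1.e+00] F [ 0.2 -0.7 -1.2] w 19.8
```

View pics/w6.png

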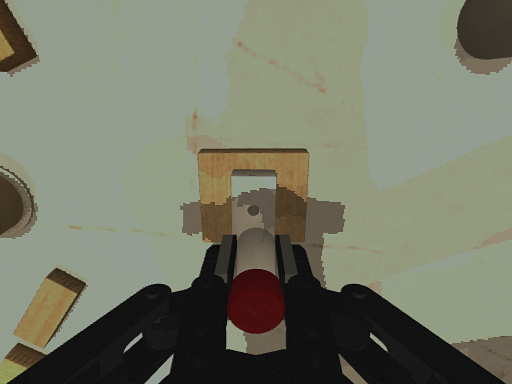

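```bash
python3 - <<'E'
from g import *
st();d=load("w6"); crop(d,200,140,320,350,3,"w6c")
print(p2w(d,[(257,300)],132), p2w(d,[(253.5,210.5)],34))
for z in (78,): print("bottom nearest point",p2w(d,[(256.5,228)],z))
E
```

```text
t 8.72 tcp [559.3  -2.7  87. ] psi -3.0499 zax [-1.3e-03 -4.0e-04 -1.0e+00] F [0.  0.3 0.3] w 19.5
[[559.17674094  -7.20021335 132.        ]] [[560.38792228  -1.82053825  34.        ]]
bottom nearest point [[559.37608398 -10.37008055  78.        ]]
```

View pics/w6c.png

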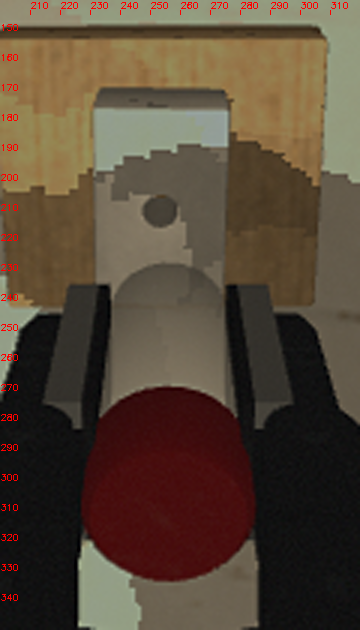

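```bash
python3 - <<'E'
from g import *
d=load("w6"); G=(0,255,0);R=(0,0,255)
x,y=559.2,-2.8
ov(d,[(x,y,11,78.8,G),(x,y,11,132.8,G),(x,y,11,120,R)],200,140,320,350,3,"w6o")
E
```

```text
(no output)
```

View pics/w6o.png

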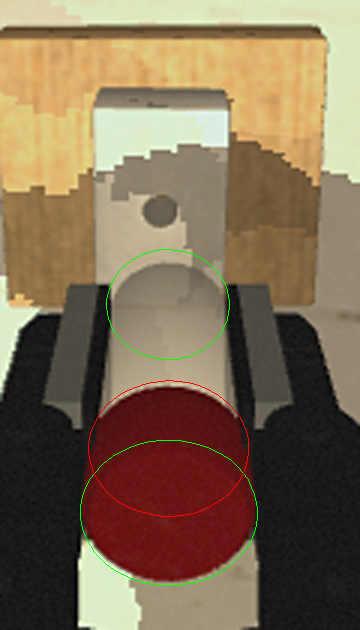

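Call:
step_arm:
  series:
    - [0, 0, -0.03, 0, 0, 0]
    - [0, 0, -0.07, 0, 0, 0]
    - [0, 0, -0.095, 0, 0, 0]
    - [0, 0, -0.105, 0, 0, 0]
    - [0, 0, -0.11, 0, 0, 0]
    - [0, 0, -0.1125, 0, 0, 0]
    - [0, 0, -0.114, 0, 0, 0]
    - [0, 0, -0.114, 0, 0, 0]

```text
clock: 9.38
position: [560.6, -2.5, 42.3]
ee_rot: [0.739, -0.674, 0.0, -0.0]
contact_force: [-1.1, 0.2, 2.2]
gripper_width: 20.0
```

Call:
step_arm:
  series:
    - [0, 0, 0, 0, 0, 0]
    - [0, 0, 0, 0, 0, 0]
    - [0, 0, 0, 0, 0, 0]
    - [0, 0, 0, 0, 0, 0]
    - [0, 0, 0.03, 0, 0, 0]
    - [0, 0, 0.1, 0, 0, 0]
    - [0, 0, 0.2, 0, 0, 0]
    - [0, 0, 0.3, 0, 0, 0]
    - [-0.06, -0.02, 0.36, 0, 0, 0]
    - [-0.12, -0.1, 0.38, 0, 0, 0]
    - [-0.18, -0.16, 0.4, 0, 0, 0]
    - [-0.2, -0.2, 0.4, 0, 0, 0]
  jaw: 0.06

```text
clock: 10.38
position: [478.1, -83.9, 203.6]
ee_rot: [0.739, -0.674, 0.001, -0.001]
contact_force: [-0.1, 0.7, -0.1]
gripper_width: 45.2
```

Call:
step_arm:
  series:
    - [-0.05, -0.03, 0, 0, 0, 0]
    - [-0.1, -0.06, 0, 0, 0, 0]
    - [-0.1, -0.06, 0, 0, 0, 0]
    - [-0.1, -0.06, 0, 0, 0, 0]
  jaw: 1

```text
clock: 10.72
position: [439.7, -107.1, 201.9]
ee_rot: [0.738, -0.674, 0.0, -0.0]
contact_force: [1.8, 0.2, 0.4]
gripper_width: 85.3
```

```bash
python3 - <<'E'
from g import *
st(); d=snap("wrist","w7"); 
d=snap("side","s7"); crop(d,180,130,360,250,4,"s7c")
E
```

```text
t 10.72 tcp [ 439.7 -107.1  201.9] psi -3.0511 zax [ 1.e-03  1.e-04 -1.e+00] F [1.8 0.2 0.4] w 85.3
```

View pics/w7.png

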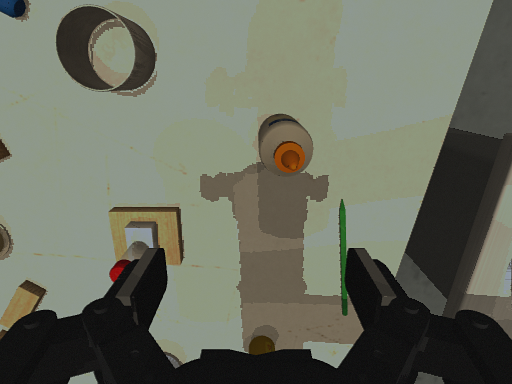

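View pics/s7c.png

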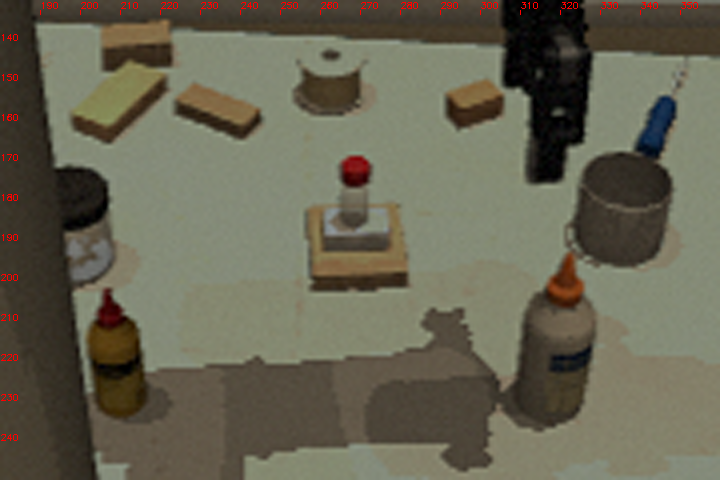

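```bash
python3 - <<'E'
from g import *
d=load("w7"); G=(0,255,0);R=(0,0,255)
x,y=582,-201
print(p2w(d,[(290,157)],128))
gx,gy=414.5,-131.5
ov(d,[(x,y,34,56,G),(x,y,34,0,R),(gx,gy,23.5,0,R),(gx,gy,23.5,90,G),(gx,gy,8,115,G)],50,0,320,180,3,"w7o")
E
```

```text
[[ 418.64923213 -139.97099016  128.        ]]
```

View pics/w7o.png

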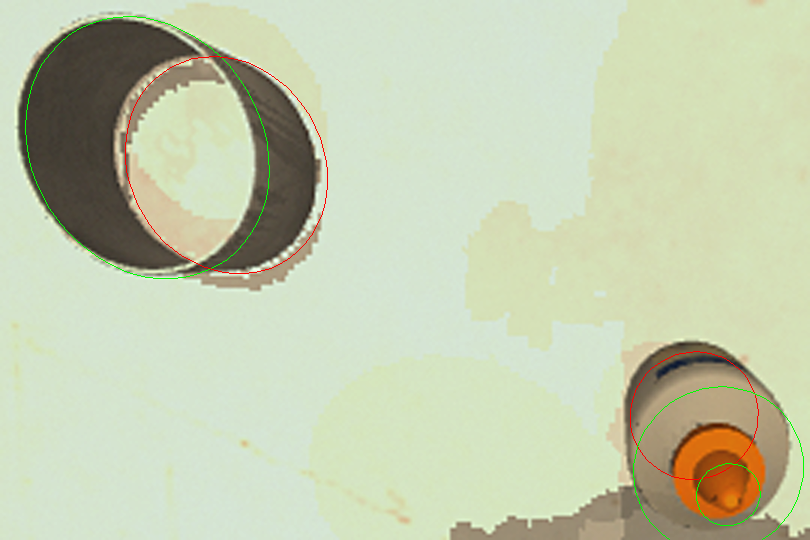

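```bash
python3 - <<'E'
from g import *
d=load("w7"); G=(0,255,0);R=(0,0,255)
x,y=585,-202
gx,gy=416.2,-134.5
ov(d,[(x,y,34,56,G),(x,y,34,0,R),(gx,gy,23.5,0,R),(gx,gy,23.5,90,G),(gx,gy,11,110,G)],50,0,320,180,3,"w7o2")
E
```

```text
(no output)
```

View pics/w7o2.png

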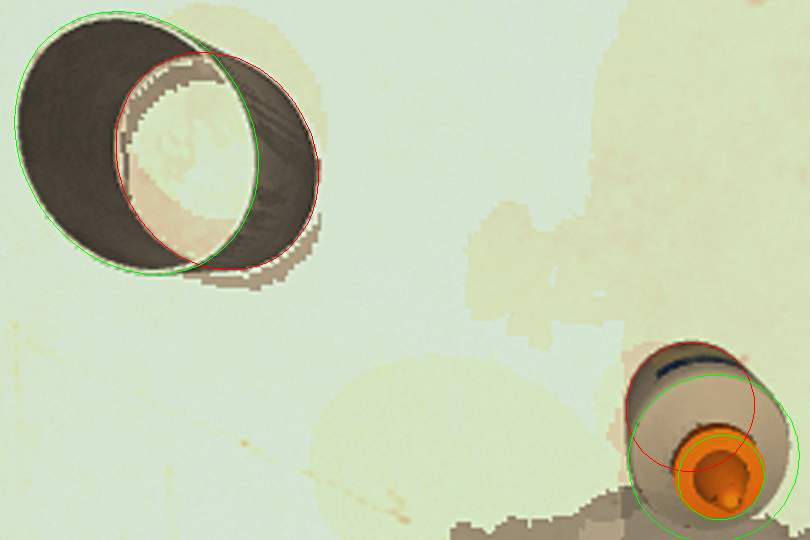

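Call:
step_arm:
  series:
    - [-0.03, -0.035, 0, 0, 0, 0]
    - [-0.06, -0.07, -0.01, 0, 0, 0]
    - [-0.06, -0.07, -0.05, 0, 0, 0]
    - [-0.06, -0.07, -0.1, 0, 0, 0]
    - [-0.06, -0.07, -0.17, 0, 0, 0]
    - [-0.06, -0.07, -0.24, 0, 0, 0]
    - [-0.06, -0.07, -0.29, 0, 0, 0]
    - [-0.06, -0.07, -0.317, 0, 0, 0]
    - [-0.06, -0.07, -0.327, 0, 0, 0]
    - [-0.06, -0.07, -0.329, 0, 0, 0]
    - [-0.06, -0.07, -0.329, 0, 0, 0]
  jaw: 1

```text
clock: 11.73
position: [417.3, -134.3, 70.1]
ee_rot: [0.739, -0.674, 0.0, -0.0]
contact_force: [-0.3, 0.1, 0.3]
gripper_width: 85.5
```

Call:
step_arm:
  series:
    - [0, 0, 0, 0, 0, 0]
    - [0, 0, 0, 0, 0, 0]
    - [0, 0, 0, 0, 0, 0]
    - [0, 0, 0, 0, 0, 0]
    - [0, 0, 0, 0, 0, 0]
    - [0, 0, 0, 0, 0, 0]
    - [0, 0, 0, 0, 0, 0]
  jaw: -1

```text
clock: 12.32
position: [416.7, -134.7, 71.2]
ee_rot: [0.739, -0.674, 0.001, -0.0]
contact_force: [-1.0, 0.5, 7.5]
gripper_width: 43.4
```

```bash
python3 - <<'E'
from g import *
st(); d=snap("wrist","w8"); d=snap("side","s8"); crop(d,250,110,370,230,4,"s8c")
E
```

```text
t 12.32 tcp [ 416.7 -134.7   71.2] psi -3.0497 zax [ 1.2e-03 -3.0e-04 -1.0e+00] F [-1.   0.5  7.5] w 43.4
```

View pics/w8.png

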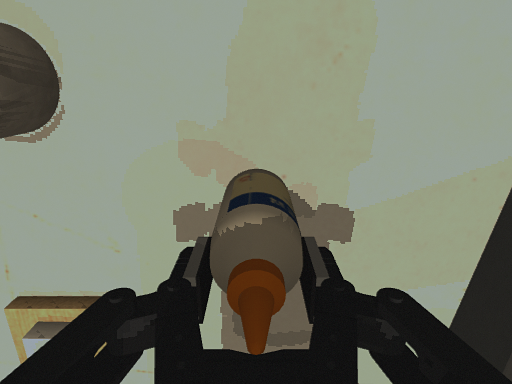

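View pics/s8c.png

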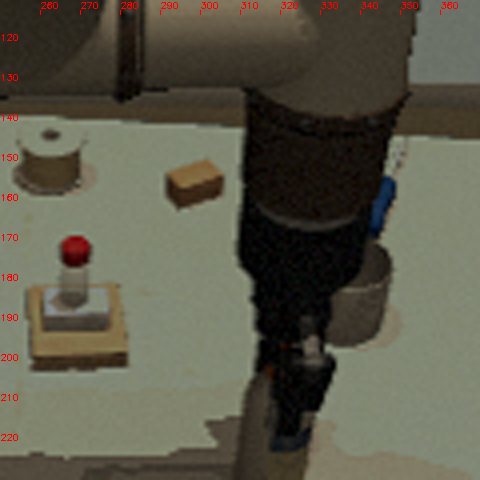

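Call:
step_arm:
  series:
    - [0, 0, 0.02, 0, 0, 0]
    - [0, 0, 0.07, 0, 0, 0]
    - [0, 0, 0.14, 0, 0, 0]
    - [0, 0, 0.22, 0, 0, 0]
    - [0, 0.01, 0.28, 0, 0, 0]
    - [0.015, 0.04, 0.3, 0, 0, 0]
    - [0.04, 0.08, 0.3, 0, 0, 0]
    - [0.07, 0.13, 0.3, 0, 0, 0]
    - [0.105, 0.19, 0.3, 0, 0, 0]
    - [0.14, 0.25, 0.3, 0, 0, 0]
    - [0.175, 0.31, 0.3, 0, 0, 0]
    - [0.21, 0.37, 0.3, 0, 0, 0]

```text
clock: 13.42
position: [500.4, 14.6, 190.3]
ee_rot: [0.739, -0.674, -0.0, -0.0]
contact_force: [0.4, -0.7, -1.6]
gripper_width: 43.2
```

Call:
step_arm:
  series:
    - [0.035, 0.06, 0, 0, 0, 0]
    - [0.07, 0.12, 0, 0, 0, 0]
    - [0.1, 0.17, 0, 0, 0, 0]
    - [0.12, 0.205, 0, 0, 0, 0]
    - [0.1325, 0.22, 0, 0, 0, 0]
    - [0.1325, 0.22, 0, 0, 0, 0]
    - [0.1325, 0.22, 0, 0, 0, 0]
    - [0.1325, 0.22, 0, 0, 0, 0]

```text
clock: 14.08
position: [552.5, 100.4, 189.9]
ee_rot: [0.738, -0.674, -0.0, 0.0]
contact_force: [0.7, -0.7, -2.2]
gripper_width: 43.3
```

```bash
python3 - <<'E'
from g import *
st(); d=snap("wrist","w9"); d=snap("top","t9"); crop(d,150,130,300,230,5,"t9c")
E
```

```text
t 14.08 tcp [552.5 100.4 189.9] psi -3.0511 zax [-1.e-03 -3.e-04 -1.e+00] F [ 0.7 -0.7 -2.2] w 43.3
```

View pics/w9.png

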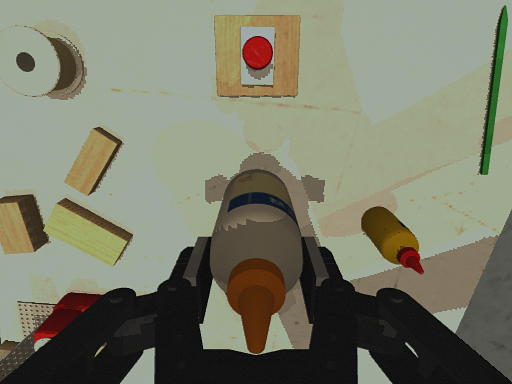

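```bash
python3 - <<'E'
from g import *
G=(0,255,0);R=(0,0,255)
j=(546,207)
ov(load("w1"),[(*j,30,70,G),(*j,30,0,R),(*j,28,0,R)],0,10,130,140,4,"jo")
o=(406,154)
ov(load("w9"),[(*o,18,0,R),(*o,18,70,G),(*o,4,105,G)],340,190,440,290,5,"oo")
x,y,b=552.5,100.4,119
ov(load("w9"),[(x,y,23.5,b,R),(x,y,23.5,b+85,G),(x,y,10,b+110,G)],180,150,340,370,3,"go")
a=[cv2.imread(f"pics/{n}.png") for n in ("jo","oo")]
a=[cv2.resize(i,(400,400)) for i in a]; cv2.imwrite("pics/jo2.png",np.hstack(a))
E
```

```text
(no output)
```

View pics/jo2.png

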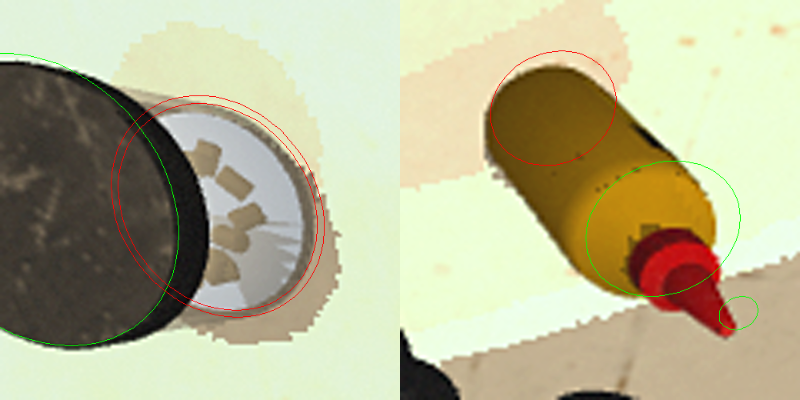

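View pics/go.png

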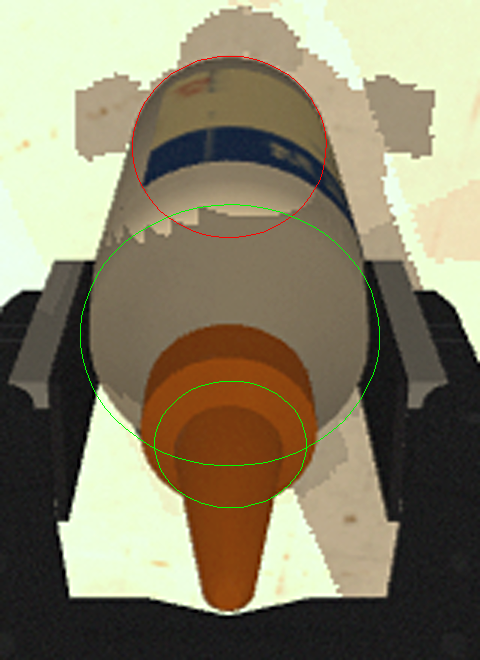

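Call:
step_arm:
  series:
    - [0, 0.002, -0.04, 0, 0, 0]
    - [0, 0.002, -0.1, 0, 0, 0]
    - [0, 0.002, -0.17, 0, 0, 0]
    - [0, 0.002, -0.23, 0, 0, 0]
    - [0, 0.002, -0.27, 0, 0, 0]
    - [0, 0.002, -0.285, 0, 0, 0]
    - [0, 0.002, -0.292, 0, 0, 0]
    - [0, 0.002, -0.296, 0, 0, 0]
    - [0, 0.002, -0.298, 0, 0, 0]
    - [0, 0.002, -0.3, 0, 0, 0]
    - [0, 0.002, -0.3, 0, 0, 0]

```text
clock: 15.1
position: [554.2, 102.6, 71.4]
ee_rot: [0.739, -0.674, 0.001, -0.001]
contact_force: [0.1, -0.1, 2.1]
gripper_width: 43.5
```

Call:
step_arm:
  series:
    - [0, 0, 0, 0, 0, 0]
    - [0, 0, 0, 0, 0, 0]
    - [0, 0, 0, 0, 0, 0]
    - [0, 0, 0, 0, 0, 0]
    - [0, 0, 0.03, 0, 0, 0]
    - [0, 0, 0.09, 0, 0, 0]
    - [0, 0, 0.18, 0, 0, 0]
    - [0, 0, 0.26, 0, 0, 0]
    - [-0.05, 0.02, 0.28, 0, 0, 0]
    - [-0.14, 0.05, 0.25, 0, 0, 0]
    - [-0.24, 0.1, 0.23, 0, 0, 0]
    - [-0.3, 0.12, 0.23, 0, 0, 0]
  jaw: 1

```text
clock: 16.1
position: [430.4, 150.0, 160.7]
ee_rot: [0.738, -0.674, -0.001, 0.001]
contact_force: [-0.4, 0.1, -0.2]
gripper_width: 85.9
```

Call:
step_arm:
  series:
    - [-0.06, 0.01, 0, 0, 0, 0]
    - [-0.06, 0.01, 0, 0, 0, 0]
    - [-0.06, 0.01, 0, 0, 0, 0]

```text
clock: 16.35
position: [408.7, 154.6, 162.5]
ee_rot: [0.739, -0.673, 0.0, -0.001]
contact_force: [0.9, 0.4, 0.1]
gripper_width: 85.3
```

```bash
python3 - <<'E'
from g import *
st(); d=snap("wrist","w10"); 
o=(407.3,157); G=(0,255,0);R=(0,0,255)
ov(d,[(*o,18,0,R),(*o,18,70,G),(*o,4,105,G)],190,120,330,260,4,"oo")
E
```

```text
t 16.35 tcp [408.7 154.6 162.5] psi -3.0478 zax [ 1.1e-03  7.0e-04 -1.0e+00] F [0.9 0.4 0.1] w 85.3
```

View pics/w10.png

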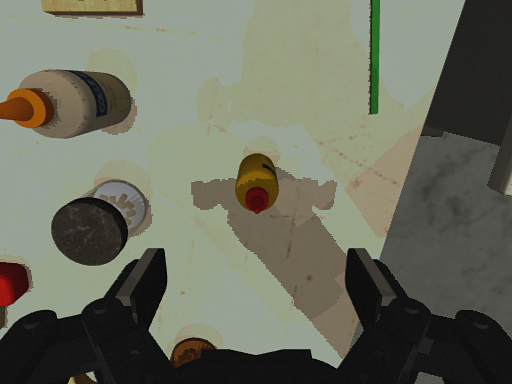

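View pics/oo.png

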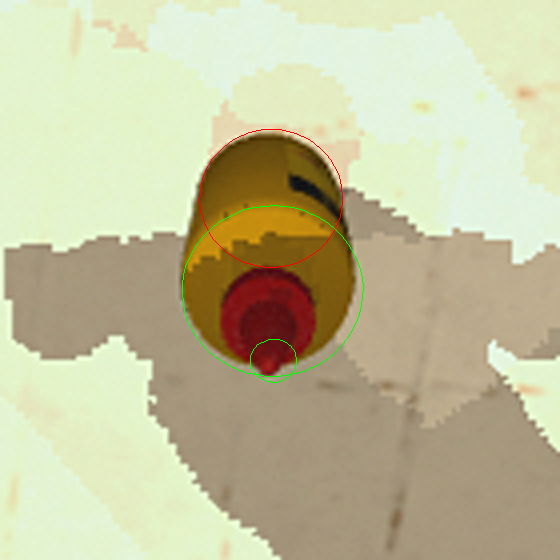

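Call:
step_arm:
  series:
    - [-0.003, 0.007, -0.03, 0, 0, 0]
    - [-0.003, 0.007, -0.09, 0, 0, 0]
    - [-0.003, 0.007, -0.17, 0, 0, 0]
    - [-0.003, 0.007, -0.24, 0, 0, 0]
    - [-0.003, 0.007, -0.285, 0, 0, 0]
    - [-0.003, 0.007, -0.3, 0, 0, 0]
    - [-0.003, 0.007, -0.302, 0, 0, 0]
    - [-0.003, 0.007, -0.302, 0, 0, 0]
  jaw: 1

```text
clock: 17.07
position: [409.2, 157.3, 41.3]
ee_rot: [0.739, -0.674, 0.0, -0.0]
contact_force: [0.4, 0.0, -0.2]
gripper_width: 85.2
```

Call:
step_arm:
  series:
    - [0, 0, 0, 0, 0, 0]
    - [0, 0, 0, 0, 0, 0]
    - [0, 0, 0, 0, 0, 0]
    - [0, 0, 0, 0, 0, 0]
    - [0, 0, 0, 0, 0, 0]
    - [0, 0, 0, 0, 0, 0]
    - [0, 0, 0, 0, 0, 0]
    - [0, 0, 0, 0, 0, 0]
  jaw: -1

```text
clock: 17.73
position: [408.6, 157.4, 42.1]
ee_rot: [0.739, -0.674, 0.0, -0.001]
contact_force: [-1.6, -0.2, 5.8]
gripper_width: 32.8
```

Call:
step_arm:
  series:
    - [0, 0, 0.02, 0, 0, 0]
    - [0, 0, 0.08, 0, 0, 0]
    - [0, 0, 0.16, 0, 0, 0]
    - [0, 0, 0.25, 0, 0, 0]
    - [0.005, -0.01, 0.33, 0, 0, 0]
    - [0.02, -0.035, 0.37, 0, 0, 0]
    - [0.05, -0.08, 0.375, 0, 0, 0]
    - [0.09, -0.14, 0.375, 0, 0, 0]
    - [0.13, -0.205, 0.375, 0, 0, 0]
    - [0.17, -0.27, 0.375, 0, 0, 0]
    - [0.21, -0.335, 0.375, 0, 0, 0]
    - [0.25, -0.4, 0.375, 0, 0, 0]

```text
clock: 18.73
position: [508.3, -4.3, 191.7]
ee_rot: [0.739, -0.674, -0.0, -0.0]
contact_force: [0.2, 0.1, -0.7]
gripper_width: 33.1
```

Call:
step_arm:
  series:
    - [0.04, -0.065, 0, 0, 0, 0]
    - [0.08, -0.13, 0, 0, 0, 0]
    - [0.115, -0.19, 0, 0, 0, 0]
    - [0.145, -0.23, -0.02, 0, 0, 0]
    - [0.1615, -0.249, -0.04, 0, 0, 0]
    - [0.1615, -0.249, -0.06, 0, 0, 0]
    - [0.1615, -0.249, -0.06, 0, 0, 0]
    - [0.1615, -0.249, -0.06, 0, 0, 0]

```text
clock: 19.4
position: [571.7, -101.9, 166.5]
ee_rot: [0.739, -0.674, -0.001, 0.001]
contact_force: [0.6, 0.9, -0.5]
gripper_width: 32.8
```

```bash
python3 - <<'E'
from g import *
s=st(); d=snap("wrist","w11"); G=(0,255,0);R=(0,0,255)
x,y,z=s["position"]; b=z-42.1
ov(d,[(x,y,18,b,R),(x,y,18,b+75,G),(585,-202,34,56,G),(585,-202,34,0,R)],100,30,370,370,2,"w11o")
E
```

```text
t 19.4 tcp [ 571.7 -101.9  166.5] psi -3.0494 zax [-2.3e-03  1.0e-04 -1.0e+00] F [ 0.6  0.9 -0.5] w 32.8
```

View pics/w11o.png

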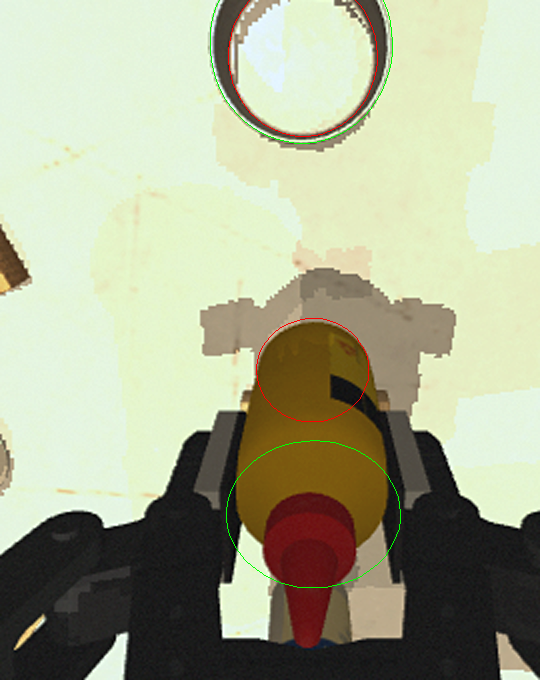

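Call:
step_arm:
  series:
    - [0, 0, -0.04, 0, 0, 0]
    - [0, 0, -0.1, 0, 0, 0]
    - [0, 0, -0.17, 0, 0, 0]
    - [0, 0, -0.24, 0, 0, 0]
    - [0, 0, -0.285, 0, 0, 0]
    - [0, 0, -0.3, 0, 0, 0]
    - [0, 0, -0.307, 0, 0, 0]
    - [0, 0, -0.311, 0, 0, 0]
    - [0, 0, -0.313, 0, 0, 0]
    - [0, 0, -0.315, 0, 0, 0]
    - [0, 0, -0.315, 0, 0, 0]

```text
clock: 20.37
position: [573.4, -102.4, 42.2]
ee_rot: [0.739, -0.674, 0.001, -0.001]
contact_force: [0.2, -0.2, -0.7]
gripper_width: 33.2
```

Call:
step_arm:
  series:
    - [0, 0, -0.002, 0, 0, 0]
    - [0, 0, -0.003, 0, 0, 0]
    - [0, 0, -0.003, 0, 0, 0]

```text
clock: 20.62
position: [573.5, -102.6, 42.2]
ee_rot: [0.739, -0.674, 0.001, -0.001]
contact_force: [-1.9, 0.2, 8.0]
gripper_width: 32.8
```

Call:
step_arm:
  series:
    - [0, 0, 0, 0, 0, 0]
    - [0, 0, 0, 0, 0, 0]
    - [0, 0, 0, 0, 0, 0]
    - [0, 0, 0, 0, 0, 0]
    - [0, 0, 0.03, 0, 0, 0]
    - [0, 0, 0.1, 0, 0, 0]
    - [0, 0, 0.19, 0, 0, 0]
    - [0, 0, 0.28, 0, 0, 0]
    - [-0.03, -0.04, 0.325, 0, 0, 0]
    - [-0.1, -0.11, 0.325, 0, 0, 0]
    - [-0.17, -0.18, 0.325, 0, 0, 0]
    - [-0.24, -0.25, 0.325, 0, 0, 0]
  jaw: 1

```text
clock: 21.62
position: [475.7, -203.1, 170.2]
ee_rot: [0.739, -0.674, 0.0, -0.0]
contact_force: [0.4, -0.4, -0.9]
gripper_width: 85.3
```

Call:
step_arm:
  series:
    - [-0.06, -0.08, -0.02, 0, 0, 0]
    - [-0.12, -0.15, -0.04, 0, 0, 0]
    - [-0.18, -0.22, -0.05, 0, 0, 0]
    - [-0.206, -0.265, -0.05, 0, 0, 0]
    - [-0.206, -0.265, -0.05, 0, 0, 0]
    - [-0.206, -0.265, -0.05, 0, 0, 0]
  jaw: 0.3

```text
clock: 22.12
position: [393.7, -309.4, 149.8]
ee_rot: [0.738, -0.675, -0.0, 0.0]
contact_force: [-1.0, 1.0, 0.3]
gripper_width: 55.6
```

```bash
python3 - <<'E'
from g import *
s=st(); d=snap("wrist","w12"); G=(0,255,0);R=(0,0,255)
x,y=394.5,-311
ov(d,[(x,y,11,54,G),(x,y,10,0,R)],200,110,310,230,5,"w12o")
E
```

```text
t 22.12 tcp [ 393.7 -309.4  149.8] psi -3.0526 zax [-1.e-04  1.e-04 -1.e+00] F [-1.   1.   0.3] w 55.6
```

View pics/w12.png

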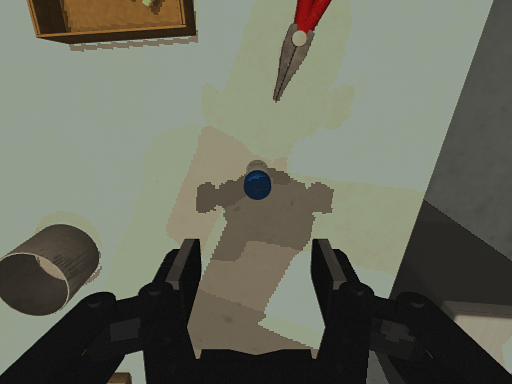

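View pics/w12o.png

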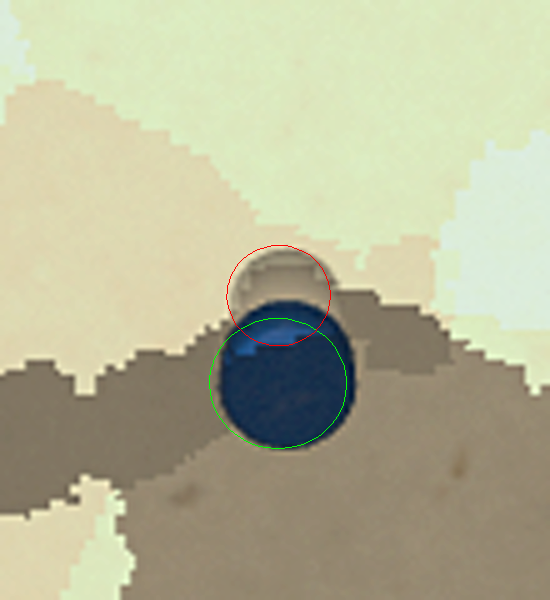

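Call:
step_arm:
  series:
    - [-0.003, -0.0055, -0.04, 0, 0, 0]
    - [-0.003, -0.0055, -0.11, 0, 0, 0]
    - [-0.003, -0.0055, -0.19, 0, 0, 0]
    - [-0.003, -0.0055, -0.27, 0, 0, 0]
    - [-0.003, -0.0055, -0.32, 0, 0, 0]
    - [-0.003, -0.0055, -0.35, 0, 0, 0]
    - [-0.003, -0.0055, -0.357, 0, 0, 0]
    - [-0.003, -0.0055, -0.357, 0, 0, 0]
    - [-0.003, -0.0055, -0.357, 0, 0, 0]
  jaw: 0.3

```text
clock: 22.92
position: [394.3, -310.5, 7.7]
ee_rot: [0.739, -0.673, 0.001, -0.0]
contact_force: [-0.2, -0.5, 1.8]
gripper_width: 55.6
```

Call:
step_arm:
  series:
    - [0, 0, 0, 0, 0, 0]
    - [0, 0, 0, 0, 0, 0]
    - [0, 0, 0, 0, 0, 0]
    - [0, 0, 0, 0, 0, 0]
    - [0, 0, 0, 0, 0, 0]
    - [0, 0, 0, 0, 0, 0]
  jaw: -1

```text
clock: 23.42
position: [393.8, -311.0, 8.2]
ee_rot: [0.739, -0.674, 0.001, -0.0]
contact_force: [-0.3, 1.9, 5.9]
gripper_width: 19.3
```

Call:
step_arm:
  series:
    - [0, 0, 0.03, 0, 0, 0]
    - [0, 0, 0.1, 0, 0, 0]
    - [0, 0, 0.19, 0, 0, 0]
    - [0, 0, 0.28, 0, 0, 0]
    - [0.01, 0.02, 0.36, 0, 0, 0]
    - [0.04, 0.06, 0.4, 0, 0, 0]
    - [0.09, 0.12, 0.41, 0, 0, 0]
    - [0.15, 0.195, 0.41, 0, 0, 0]
    - [0.21, 0.27, 0.41, 0, 0, 0]
    - [0.27, 0.35, 0.41, 0, 0, 0]
    - [0.33, 0.43, 0.41, 0, 0, 0]
    - [0.39, 0.51, 0.41, 0, 0, 0]

```text
clock: 24.42
position: [549.7, -105.1, 171.3]
ee_rot: [0.739, -0.674, 0.0, -0.0]
contact_force: [0.7, -1.9, -0.1]
gripper_width: 19.0
```

Call:
step_arm:
  series:
    - [0.06, 0.08, 0, 0, 0, 0]
    - [0.12, 0.15, 0, 0, 0, 0]
    - [0.17, 0.22, 0, 0, 0, 0]
    - [0.2, 0.26, -0.03, 0, 0, 0]
    - [0.215, 0.276, -0.06, 0, 0, 0]
    - [0.215, 0.276, -0.1, 0, 0, 0]
    - [0.215, 0.276, -0.1, 0, 0, 0]
    - [0.215, 0.276, -0.1, 0, 0, 0]

```text
clock: 25.08
position: [633.8, 2.9, 129.8]
ee_rot: [0.739, -0.674, -0.001, 0.002]
contact_force: [0.2, 0.2, -0.2]
gripper_width: 19.8
```

```bash
python3 - <<'E'
from g import *
s=st(); d=snap("wrist","w13"); G=(0,255,0);R=(0,0,255)
x,y,z=s["position"]; b=z-8.2
ov(d,[(x,y,11,b+54,G),(x,y,10,b,R),(635.3,3.8,10,0,(255,0,0))],150,80,450,370,2,"w13o")
E
```

```text
t 25.08 tcp [633.8   2.9 129.8] psi -3.0507 zax [-3.6e-03 -9.0e-04 -1.0e+00] F [ 0.2  0.2 -0.2] w 19.8
```

View pics/w13o.png

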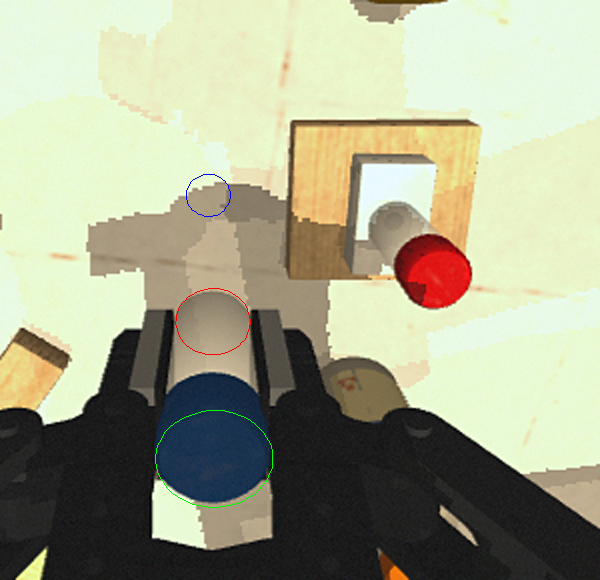

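Call:
step_arm:
  series:
    - [0, 0, -0.04, 0, 0, 0]
    - [0, 0, -0.1, 0, 0, 0]
    - [0, 0, -0.17, 0, 0, 0]
    - [0, 0, -0.24, 0, 0, 0]
    - [0, 0, -0.285, 0, 0, 0]
    - [0, 0, -0.3, 0, 0, 0]
    - [0, 0, -0.305, 0, 0, 0]
    - [0, 0, -0.308, 0, 0, 0]
    - [0, 0, -0.31, 0, 0, 0]
    - [0, 0, -0.3115, 0, 0, 0]
    - [0, 0, -0.312, 0, 0, 0]
    - [0, 0, -0.312, 0, 0, 0]

```text
clock: 26.13
position: [636.3, 3.8, 8.3]
ee_rot: [0.739, -0.674, 0.001, -0.001]
contact_force: [-0.8, -0.2, 6.2]
gripper_width: 19.5
```

Call:
step_arm:
  series:
    - [0, 0, 0, 0, 0, 0]
    - [0, 0, 0, 0, 0, 0]
    - [0, 0, 0, 0, 0, 0]
    - [0, 0, 0, 0, 0, 0]
    - [0, 0, 0.02, 0, 0, 0]
    - [0, 0, 0.07, 0, 0, 0]
    - [0, 0, 0.15, 0, 0, 0]
    - [0, 0, 0.24, 0, 0, 0]
    - [0, 0, 0.34, 0, 0, 0]
    - [0, 0, 0.44, 0, 0, 0]
    - [-0.05, 0, 0.5, 0, 0, 0]
    - [-0.15, 0, 0.55, 0, 0, 0]
  jaw: -0.2

```text
clock: 27.13
position: [580.8, 3.9, 228.2]
ee_rot: [0.739, -0.674, 0.002, -0.002]
contact_force: [0.7, 0.5, 1.4]
gripper_width: 34.1
```

Call:
step_arm:
  series:
    - [-0.08, 0.05, 0.05, 0, 0, 0]
    - [-0.16, 0.15, 0.1, 0, 0, 0]
    - [-0.2, 0.25, 0.15, 0, 0, 0]
    - [-0.2, 0.3, 0.15, 0, 0, 0]
    - [-0.2, 0.3, 0.15, 0, 0, 0]
    - [-0.2, 0.3, 0.15, 0, 0, 0]

```text
clock: 27.63
position: [497.3, 125.3, 286.3]
ee_rot: [0.74, -0.673, 0.0, -0.001]
contact_force: [0.2, -0.1, -0.8]
gripper_width: 34.5
```

```bash
python3 - <<'E'
from g import *
s=st(); d=snap("wrist","w14"); snap("top","t14"); d=snap("side","s14"); crop(d,160,130,360,240,4,"s14c")
E
```

```text
t 27.63 tcp [497.3 125.3 286.3] psi -3.0464 zax [ 0.002   0.0014 -1.    ] F [ 0.2 -0.1 -0.8] w 34.5
```

View pics/w14.png

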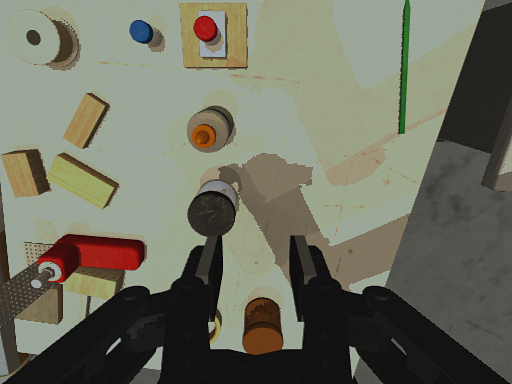

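View pics/s14c.png

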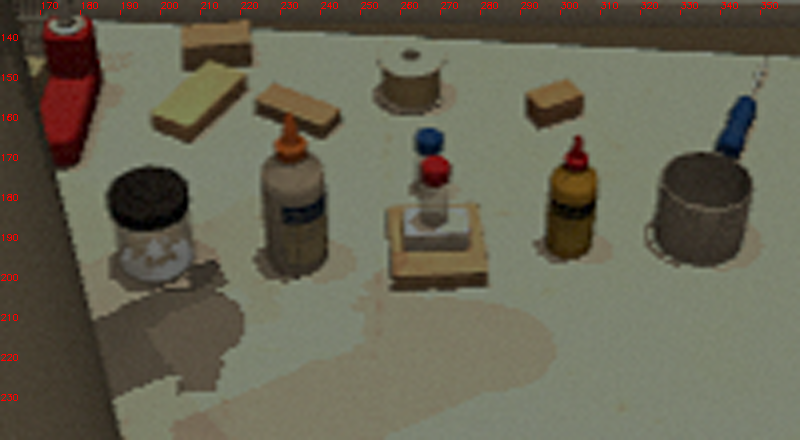

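View pics/t14.png

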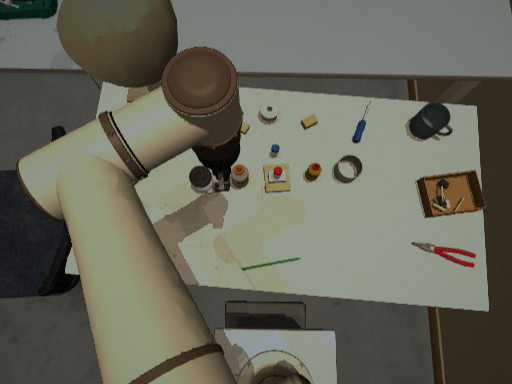

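Call:
step_arm:
  series:
    - [0, -0.05, 0.05, 0, 0, 0]
    - [0, -0.1, 0.12, 0, 0, 0]
    - [0, -0.15, 0.2, 0, 0, 0]
    - [0, -0.15, 0.2, 0, 0, 0]
    - [0, -0.15, 0.2, 0, 0, 0]
    - [0, -0.15, 0.2, 0, 0, 0]

```text
clock: 28.28
position: [497.7, 62.6, 364.0]
ee_rot: [0.738, -0.675, -0.001, 0.001]
contact_force: [0.1, 0.0, -0.4]
gripper_width: 34.4
```

```bash
python3 - <<'E'
from g import *
s=st(); d=snap("wrist","w15"); G=(0,255,0);R=(0,0,255)
j=(546.2,207.2);t=(585,-202);g=(553.6,102.2);o=(573,-102.5);b=(636,3.8);r=(560.6,-2.5)
import math
it=[(*j,30,70,G),(*j,28,0,R),(*t,34,56,G),(*t,34,0,R),(*g,23.5,0,R),(*g,11,110,G),(*o,18,0,R),(*o,8,85,G),(*b,11,54,G),(*b,10,0,R),(*r,11,88,G),(*r,10,34,R)]
ov(d,it,100,0,356,300,2,"w15o")
for i in ():pass
E
```

```text
t 28.28 tcp [497.7  62.6 364. ] psi -3.0524 zax [-0.0018 -0.     -1.    ] F [ 0.1  0.  -0.4] w 34.4
```

View pics/w15o.png

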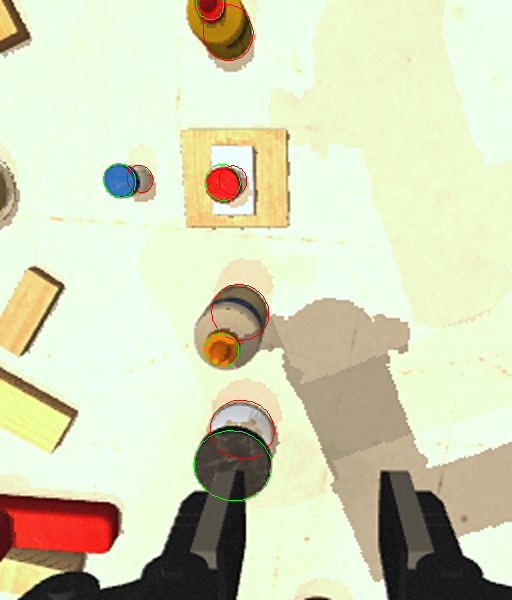

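```bash
python3 - <<'E'
from g import *
d=load("w15")
B=p2w(d,[(190.5,64.5),(243.8,64.2),(244.2,113.5),(193,113.7)],16); print(B.mean(0).round(1),[np.linalg.norm(B[i]-B[i-1]).round(1) for i in range(4)])
print(arm.job_done()); 
E
```

```text
[559.9  -2.5  16. ] [np.float64(70.2), np.float64(77.8), np.float64(70.3), np.float64(78.4)]
the job is handed in; nothing more can be done
None
```

The gluing station is set out as asked, in the order asked, and handed in at about 28 s with the gripper clear of everything.

- **Block and red vial:** the block lies flat on the blank, within 1 mm of its middle. The red-capped vial stands upright on the middle of the block.
- **Glue:** it stands midway between the blank and the jar, at about (553.6, 102).
- **Oil:** it stands midway between the blank and the tin, at about (573, −102.5).
- **Blue vial:** it stands centred behind the blank with about 26 mm clear.

**Last checks:** I overlaid the intended positions on the final wrist picture. The five placed things and the jar matched to about 1 mm. Everything stood upright in the side view. The blank measured (559.9, −2.5), against (560.6, −2.9) before, so it had not moved. The tin was out of that last wrist view; I last matched its position just before setting down the oil, and the side picture shows it still standing.

**Disagreement:** the top camera read positions 2 to 4 mm lower in x than the wrist camera. I used the wrist readings because they agreed with the arm's own position. The highest wrist force I read was about 8 N.

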